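Vent the airbrush air unit and draw its filter

TASK

Make the little grey air unit safe and take its filter out: first unscrew the small knurled lock nut on its roof valve all the way to its upper stop and let go of it, then press the freed valve pin fully down for about a second to let the air out, and let it rise again. Only then draw the filter cartridge by its pull tab straight out of the side opening until it is completely clear of the housing, and leave it lying flat on the bench in front of the opening. Leave everything else on the bench where it is.

Things in the scene. Friction and masses are not known exactly. Their poses are not given: they have to be found in the camera images.
- air_unit: Fixed grey metal housing, 120 (its x) x 100 (its y) x 56 mm high, origin at the centre of its underside. Its roofed filter bay opens in the face at its y = -50 mm, which looks roughly to world +y: 46 mm wide, 36 mm high, 72 mm deep, no floor. On the roof at its (0, 20) mm stands a brass valve stem, 10 mm thick, ending 82 mm above the bench, with an 18 mm wide, 8 mm high foot; a flat gauge lies near (-37, -28) mm.
- lock_nut: Knurled round brass lock nut on the valve pin, 16 mm diameter, 12 mm high, vertical axis; origin at the centre of its underside. Screwed down it rests on the top of the valve stem (82 mm above the bench) and keeps the pin from being pressed. It stays on the pin.
- nut_center (a point): Centre of the lock nut, 6 mm above its underside (88 mm above the bench when screwed down). The stem below it is free for 18 mm above the collar.
- nut_turn (a joint): Turn of the lock nut in rad: 0 screwed down, grows when turned counter-clockwise seen from above (unscrewing), stops at 3.0. The nut climbs 1.5 mm along the pin per rad (4.5 mm at the stop) and stays where it is left (about 0.05 N m friction).
- pin_tip (a point): Top centre of the brass valve pin (6 mm diameter with an 8 mm head 4 mm high) that passes through the nut; 110 mm above the bench at rest, 16 mm above the nut's top when the nut is screwed down, 11.5 mm when it is at its stop.
- valve_pin (a joint): How far the valve pin is pressed down, in m: 0 at rest, 0.004 fully down. Spring return: 2.4 N to start, 4.8 N fully down. The pin carries the nut with it, so it goes down only as far as the nut has been unscrewed from the stem top.
- filter_mid (a point): Centre of the filter cartridge's white plastic block, 40 (its x) x 60 (its y) x 30 mm high, 15 mm above its underside; cartridge 0.1 to 0.2 kg, loose, sliding on the bench inside the bay, its x and y axes as those of the air unit. Its end at its y = +30 mm is deepest in the bay. From its y = -30 mm face a flat tongue 30 mm wide, 8 mm high runs to the pull tab. At the start the block is just inside the housing and only tongue and tab stand out.
- filter_tab (a point): Centre of the cartridge's upright pull tab, a plate 40 (x) x 6 (y) x 40 mm high standing on the bench, this point 20 mm above the bench, 77 mm from filter_mid along the cartridge's -y. Between tab and housing face is a gap of about 38 to 46 mm, open from above, floored by the 8 mm high tongue. Pull or push it along the air unit's -y.
- ink_cap0: Small plastic ink cup, 26 mm wide foot, 17 mm high, standing near the filter's tab; its origin is the centre of its underside; must stay where it is.
- ink_cap1: As ink_cap0, on the other side; its origin is the centre of its underside; must stay where it is.
- ink_cap2: As ink_cap1, a little farther out; its origin is the centre of its underside; must stay where it is.
- paper_cup: White paper cup, 77 mm wide, 95 mm high; its origin is the centre of its underside; must stay where it is.
- pen_machine: Dark pen-shaped machine lying on the bench, 130 mm long, 30 mm wide, 28 mm high; must stay where it is.
- tape_roll: Grey roll of grip tape lying flat, 68 mm wide, 25 mm high; its origin is the centre of its underside; must stay where it is.
- filter: The whole filter cartridge (block, tongue and tab); origin at the centre of the block's underside, 15 mm below filter_mid.
Things that resemble listed ones, but are neither listed nor needed, are in the scene too. What is shaped like the air_unit but orange is not meant. What is shaped like the filter but blue or pink is not meant.

How it is judged:
By the outcome, as a careful person would: the job done as asked, in the order asked, and still so for the second after the job is handed in, with the robot touching nothing.
It also fails if it takes over 56 s, if anything falls off the work surface, if the arm or the gripper's body presses on something with over 40 N, if the wrist force passes 120 N, or if a joint passes its speed limit or range.

ROBOT

A 7-joint arm with a two-finger parallel gripper is mounted at the origin on the work surface. World frame = base frame: x ahead of the robot, y to its left, z up, the work surface at z = 0. Lengths are in m, angles in rad, forces in N, time in s.
With the tool pointing down it reaches from about 0.425 to 0.925 m from the base axis. Payload 6.8 kg.
Tool frame: the origin (TCP) lies at the very end of the fingers, on their centre line; the grasp point (between the pads) lies 19 mm behind it; y points along the fingers, z is the direction in which the jaws open and shut, and the axes are right-handed (so a half turn about y gives the same grasp; the last joint's range is limited). The gripper opens to 85 mm and grips with 20 to 120 N. Pads are 22 mm wide; open, the fingers measure 114 mm over their backs; the gripper's body (76 mm by 85 mm) begins 54 mm behind the grasp point. The pads swing forward as they close: fully open they stand 13 mm farther back than shut.
Start: joints at [-1.266, 0.477, 0.022, 1.555, -0.011, 1.109, -0.083], TCP at [0.271, 0.618, 0.231] pointing down, gripper open.
Joint ranges: [-2.96, 2.96], [-0.34, 2.1], [-1.41, 1.46], [0.24, 2.44], [-1.37, 4.51], [0.17, 1.92], [-2.96, 2.96]. Speed limits (rad/s): [2.39, 2.39, 3.14, 3.14, 3.14, 3.14, 3.14].

INTERFACE

Orientations are given as a unit quaternion [w, x, y, z].
In Python, from station import * gives the robot as it stands.
- The arm moves only by the shell command python3 -m jog 'ROWS' [OPENING] [FORCE]. ROWS is JSON, a list of rows, each a list of 2 entries, a list of its own where there are three numbers: the shift along the tool's x, y, z in mm, then the turn about the tool's y in rad. A call has 1 to 20 rows; each row is the pose to reach, as a shift and turn from the pose commanded when the call began, along the tool's axes at that moment; what a row does not reach only later rows make up. A row lasts 1/12 s, in which the tool goes at most 41.7 mm and 7.16 degrees, less where a joint would pass 70% of its speed; a pose out of reach is approached as far as the arm can. A call with a gripper value outside its range is refused whole. OPENING is the finger opening in mm, from 0 to 85.4, set as the call begins (- or left out, the last holds). The fingers move at their own pace and stop on an object; FORCE is the grip in N (left out, the last holds). Time passes only in rows, so rows that repeat a pose let the fingers close. It gives the time, the measured TCP pose, the force and the opening at its end, in the units of the state.
- get_obs(): the state, without advancing time (a new reading comes with each control period).
- read_camera(name): name is "scene" or "top"; returns a dict with "img" (480x640x3 uint8, red, green, blue), "depth" (480x640 float32, m along the optical axis (not along the pixel's ray), 0 where there is no reading), "fx", "fy", "cx", "cy" (pixels), "rvec" (rotation vector, rad) and "tvec" (3), from world to camera coordinates, as OpenCV has them. Camera axes: x right, y down, z forward; pixel columns grow to the right and rows downward; lengths in m; the calibration is good to about 2 mm. A picture is of the moment at which its call begins.
- hand_in(): hands the job in, once; it reports no verdict.
The state is a dict: "t": time; "q": joint angles; "joint_vel": joint speeds; "joint_torque": joint torques, N m; "eef_pos": TCP position; "tool_rot": TCP orientation; "contact_force": force on the tool from outside, world axes, zero at the start; "torque": the same for the moment, N m; "gripper_width": opening from 0.0 (shut) to 1.0 (fully open).
Only numpy, scipy, OpenCV 4.12 (cv2) and the standard library are available. Lean on these libraries where they do the work, as an engineer would, in place of code of your own. Each camera call takes 0.05 s, during which the arm holds its last target.

## Working session

There is one attempt and no reset: what is moved stays moved. The work goes in short steps, Python scripts to look and compute and a shell command to move; the robot and the scene stay as the last step left them, time stands still between calls to the robot, and variables do not carry over. Pictures are saved under pics/ and viewed, and the job is handed in when it is done.

```bash
mkdir -p pics; ls
python3 - <<'E'
from station import *
import cv2,pickle
print(get_obs())
for n in("scene","top"):
    c=read_camera(n); cv2.imwrite(f"pics/{n}0.png",c["img"][:,:,::-1]); pickle.dump(c,open(f"{n}0.pkl","wb"))
    print(n,c["fx"],c["cx"],c["cy"],c["rvec"],c["tvec"])
E
```

```text
pics
{'t': 0.0, 'q': array([-1.26610695,  0.47782562,  0.0223473 ,  1.55644937, -0.01147326,
        1.10932085, -0.0830598 ]), 'joint_vel': array([-0.00092868, -0.00037389, -0.00043292,  0.00080726, -0.00023593,
       -0.00103461, -0.00059834]), 'joint_torque': array([ 8.19056959e-05, -5.96454334e+01,  1.60826448e+00, -2.81200755e+01,
        1.25520685e-02,  9.25564760e-03,  2.28182410e-05]), 'eef_pos': array([0.27057243, 0.61774349, 0.23030966]), 'tool_rot': array([-0.69144543,  0.69276214, -0.14496309,  0.14480863]), 'contact_force': array([-0.44250794,  0.71111583, -0.55345405]), 'torque': array([ 0.0044696 , -0.0424036 ,  0.00666161]), 'gripper_width': 0.9989714660466573}
scene 547.8883805506072 315.43556979713344 241.25223667450996 [ 1.71510177  2.00898038 -0.64632303] [ 0.05309344 -0.35313351  1.59312321]
top 437.8373530215902 319.69355830269143 248.82573455461366 [ 2.15827064 -2.13028759  0.16948647] [0.00106877 0.49309046 0.9461838 ]
```

View pics/scene0.png

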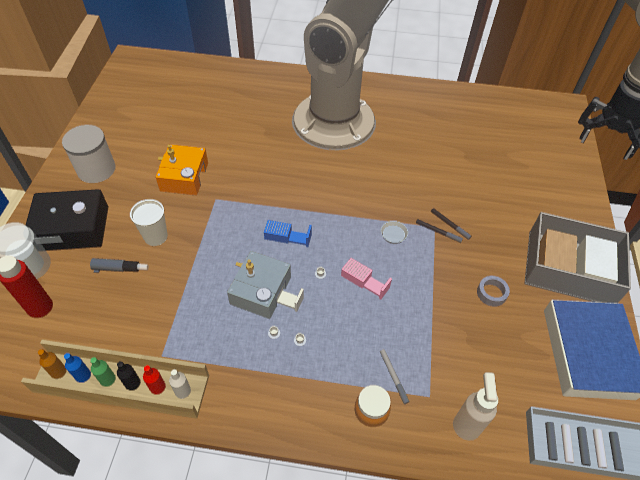

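View pics/top0.png

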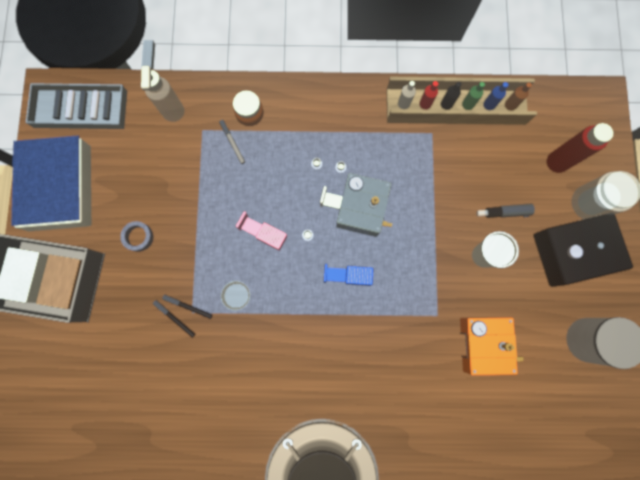

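Candidates (top view):
- **Unit:** grey housing at (364,204), or the orange one at (492,346). I choose grey.
- **Filter:** white tab at (331,198), blue at (350,275), or pink at (262,231). I choose white.
- **Nut:** at (375,201) on the grey unit, or at (505,346) on the orange one. I choose the grey unit's.

Next I'll check this with close crops.

```bash
cat > h.py <<'E'
import numpy as np,cv2,pickle
def L(n): return pickle.load(open(n,"rb"))
def K(c): return np.array([[c["fx"],0,c["cx"]],[0,c["fy"],c["cy"]],[0,0,1.]])
def proj(c,P): return cv2.projectPoints(np.array(P,float).reshape(-1,3),np.array(c["rvec"]),np.array(c["tvec"]),K(c),None)[0].reshape(-1,2)
def onz(c,uv,z):
    R=cv2.Rodrigues(np.array(c["rvec"]))[0];t=np.array(c["tvec"]).ravel()
    o=-R.T@t; d=R.T@np.linalg.inv(K(c))@np.array([uv[0],uv[1],1.]); return o+d*(z-o[2])/d[2]
def cloud(c):
    R=cv2.Rodrigues(np.array(c["rvec"]))[0];t=np.array(c["tvec"]).ravel()
    v,u=np.mgrid[:480,:640];d=c["depth"];
    p=np.stack([(u-c["cx"])/c["fx"]*d,(v-c["cy"])/c["fy"]*d,d],-1)
    return (p-t)@R
def crop(c,u,v,w,h,s,fn,pts=None):
    im=c["img"][v:v+h,u:u+w,::-1].copy(); im=cv2.resize(im,None,fx=s,fy=s,interpolation=cv2.INTER_CUBIC)
    if pts is not None:
        for p in proj(c,pts): cv2.circle(im,tuple(int(x) for x in ((p-[u,v]+.5)*s)),3,(0,0,255),1)
    cv2.imwrite(fn,im)
E
python3 - <<'E'
from h import *
a=L("scene0.pkl");b=L("top0.pkl")
crop(a,215,240,110,110,5,"pics/sc.png"); crop(b,290,140,120,110,6,"pics/tc.png")
for c in(a,b):
    p=cloud(c); ok=c["depth"]>0
    m=ok&(abs(p[...,2]-.056)<.004)&(p[...,0]>.4)&(p[...,0]<.8)&(abs(p[...,1])<.3)
    im=c["img"].astype(int); m&=(abs(im[...,0]-im[...,2])<40)
    q=p[m]; print(len(q))
    if len(q):
        r=cv2.minAreaRect(q[:,:2].astype(np.float32)*1000); print(r, np.median(q[:,2]))
E
```

```text
1752
((601.4688720703125, -88.06596374511719), (101.58750915527344, 121.65679931640625), 77.37825012207031) 0.055118939763238596
2028
((597.863525390625, -89.9762191772461), (99.7922134399414, 120.78413391113281), 77.1219711303711) 0.05593061304098612
```

View pics/sc.png

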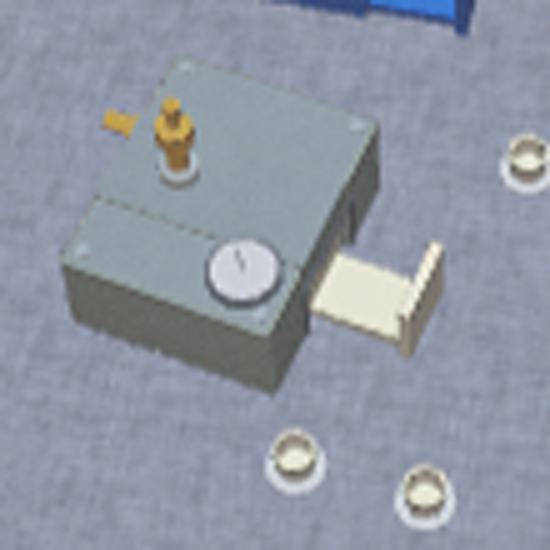

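View pics/tc.png

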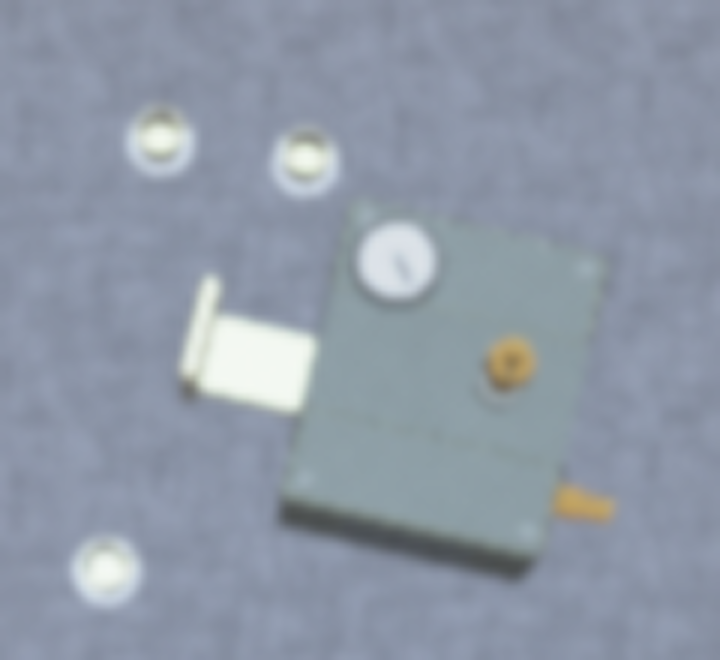

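Crops confirm: grey unit, with nut and pin at scene crop (173,120), and white tongue and tab on the +y side. Ink caps sit on both sides of the tab. Now I'll localise.

```bash
cat > fit.py <<'E'
from h import *
from scipy.optimize import minimize
a=L("scene0.pkl");b=L("top0.pkl")
# rect of roof from depth
for c in (a,b):
    p=cloud(c); im=c["img"].astype(int)
    m=(abs(p[...,2]-.056)<.004)&(p[...,0]>.4)&(p[...,0]<.8)&(abs(p[...,1])<.3)&(abs(im[...,0]-im[...,2])<40)&(c["depth"]>0)
    r=cv2.minAreaRect(p[m][:,:2].astype(np.float32)*1000); print(np.round(cv2.boxPoints(r),1).tolist())
    z=(p[...,0]>.53)&(p[...,0]<.68)&(p[...,1]>-.04)&(p[...,1]<.07)
    t=p[z&(p[...,2]>.03)&(p[...,2]<.045)&(p[...,1]>-.03)]; print("tab",len(t),t.mean(0) if len(t) else 0, t.min(0),t.max(0))
    n=p[(p[...,0]>.5)&(p[...,0]<.7)&(p[...,1]>-.2)&(p[...,1]<0)&(p[...,2]>.075)&(p[...,2]<.2)];print("nut",len(n),n.mean(0),n.min(0),n.max(0))
yaw=np.deg2rad(180-12.8)
Rz=lambda w:np.array([[np.cos(w),-np.sin(w)],[np.sin(w),np.cos(w)]])
for c0 in((.5985,-.0895),):
    print("valve",np.array(c0)+Rz(yaw)@[0,.02],"tab~",np.array(c0)+Rz(yaw)@[0,-.095])
E
python3 fit.py
```

```text
[[531.0, -124.30000305175781], [649.7000122070312, -150.89999389648438], [671.9000244140625, -51.79999923706055], [553.2000122070312, -25.200000762939453]]
tab 66 [ 6.14772387e-01 -3.44876843e-04  3.69075381e-02] [ 0.55656083 -0.02983024  0.0300439 ] [0.6430779  0.01136775 0.04423312]
nut 69 [ 0.59868981 -0.10643597  0.09403745] [ 0.58862894 -0.11425475  0.07981475] [ 0.60597443 -0.09892807  0.11193606]
[[527.9000244140625, -125.19999694824219], [645.5999755859375, -152.10000610351562], [667.9000244140625, -54.79999923706055], [550.0999755859375, -27.899999618530273]]
tab 50 [0.61708959 0.00178429 0.03886607] [ 0.55271693 -0.02871961  0.03074996] [0.63915642 0.00822164 0.0430538 ]
nut 57 [ 0.59215231 -0.10847221  0.09627982] [ 0.58581983 -0.11743368  0.08315973] [ 0.60182906 -0.10152667  0.1127373 ]
valve [ 0.59406903 -0.10900299] tab~ [0.61954711 0.00313919]
```

```bash
cat > fit2.py <<'E'
from h import *
from scipy.optimize import least_squares
from scipy.ndimage import label
a=L("scene0.pkl");b=L("top0.pkl")
# silhouette fit of brass (stem 64-82 r5, nut 82-94 r8, pin 94-106 r3, head 106-110 r4)
def sil(c,x,y,S=8,box=None):
    u,v,w,h=box; m=np.zeros((h*S,w*S),np.uint8)
    th=np.linspace(0,2*np.pi,24)
    for z0,z1,r in((.064,.082,.005),(.082,.094,.008),(.094,.106,.003),(.106,.110,.004)):
        P=[[x+r*np.cos(t),y+r*np.sin(t),z] for z in(z0,z1) for t in th]
        q=((proj(c,P)-[u,v]+.5)*S).astype(np.float32)
        cv2.fillConvexPoly(m,cv2.convexHull(q).astype(np.int32),1)
    return cv2.resize(m.astype(np.float32),(w,h),interpolation=cv2.INTER_AREA)
def w(c,box):
    u,v,W,H=box; im=c["img"][v:v+H,u:u+W].astype(float); s=(im[...,0]-im[...,2]); 
    return np.clip((s+20)/110,0,1)
for n,c,box in(("scene",a,(240,253,18,28)),("top",b,(362,190,24,22))):
    W=w(c,box); best=[]
    for dx in np.arange(-.008,.0081,.001):
        for dy in np.arange(-.008,.0081,.001):
            s=sil(c,.595+dx,-.108+dy,box=box)
            best.append((((cv2.GaussianBlur(s,(0,0),.7)-W)**2).sum(),.595+dx,-.108+dy))
    best.sort(); print(n,best[:3], W.sum())
for n,c in(("top",b),):
    for uv,nm in(((290+160/6,140+145/6),"cap"),((290+305/6,140+163/6),"cap"),((290+107/6,140+572/6),"cap")): print(nm,onz(c,uv,.008))
E
python3 fit2.py
python3 - <<'E'
from station import *
from scipy.spatial.transform import Rotation as R
o=get_obs();w,x,y,z=o["tool_rot"]; print(R.from_quat([x,y,z,w]).as_matrix().round(4))
E
```

```text
scene [(np.float64(11.551117053260239), np.float64(0.595), np.float64(-0.108)), (np.float64(11.67735506766221), np.float64(0.596), np.float64(-0.108)), (np.float64(12.665626725267128), np.float64(0.596), np.float64(-0.107))] 82.70909090909092
top [(np.float64(3.0355495269789152), np.float64(0.594), np.float64(-0.11)), (np.float64(3.1926958024431586), np.float64(0.595), np.float64(-0.11)), (np.float64(3.286577487699231), np.float64(0.595), np.float64(-0.111))] 46.60909090909091
cap [0.70192775 0.0171781  0.008     ]
cap [ 0.69531766 -0.0405524   0.008     ]
cap [0.52899049 0.03537113 0.008     ]
[[ 9.160e-01 -5.000e-04  4.012e-01]
 [-4.012e-01 -1.600e-03  9.160e-01]
 [ 1.000e-04 -1.000e+00 -1.600e-03]]
```

```bash
python3 -m jog '[[[589,50,-536],0],[[589,50,-536],0],[[589,50,-536],0],[[589,50,-536],0],[[589,50,-536],0],[[589,50,-536],0],[[589,50,-536],0],[[589,50,-536],0],[[589,50,-536],0],[[589,50,-536],0],[[589,50,-536],0],[[589,50,-536],0],[[589,50,-536],0],[[589,50,-536],0],[[589,50,-536],0],[[589,50,-536],0],[[589,50,-536],0],[[589,50,-536],0],[[589,50,-536],0],[[589,50,-536],0]]' 60; python3 -c "
from station import *
o=get_obs();print(o['q'].round(3),o['eef_pos'],o['gripper_width'])"
```

```text
t: 1.77
eef_pos: [0.5961, -0.1179, 0.181]
tool_rot: [-0.69, 0.693, -0.147, 0.149]
contact_force: [-0.5, -1.1, 1.1]
gripper_width: 0.701
[-0.165  0.43   0.336  1.792 -0.165  0.946  1.388] [ 0.59613345 -0.11787761  0.1809976 ] 0.7013049090402798
```

```bash
python3 -m jog '[[[0,0,0],2.2],[[0,0,0],2.2],[[0,0,0],2.2],[[0,0,0],2.2],[[0,0,0],2.2],[[0,0,0],2.2],[[0,0,0],2.2],[[0,0,0],2.2],[[0,0,0],2.2],[[0,0,0],2.2],[[0,0,0],2.2],[[0,0,0],2.2],[[0,0,0],2.2],[[0,0,0],2.2],[[0,0,0],2.2],[[0,0,0],2.2],[[0,0,0],2.2],[[0,0,0],2.2],[[0,0,0],2.2]]' 50
cat > go.py <<'E'
import sys,numpy as np
from station import *
from scipy.spatial.transform import Rotation as R
def st():
    o=get_obs();w,x,y,z=o["tool_rot"];return o,R.from_quat([x,y,z,w]).as_matrix()
if __name__=="__main__":
    o,M=st();t=np.array([float(v) for v in sys.argv[1:4]])
    print("pos",o["eef_pos"].round(4),"F",o["contact_force"].round(1),"T",o["torque"].round(2),"q7",o["q"][6].round(3),"g",round(o["gripper_width"]*85.4,1),"y",M[:,1].round(4),"z",M[:,2].round(3))
    print("shift mm",((t-o["eef_pos"])@M*1000).round(1))
E
python3 go.py .595 -.109 .13
python3 - <<'E'
from station import *
from h import *
for n in("scene","top"):
    c=read_camera(n);pickle.dump(c,open(n+"1.pkl","wb"))
    u,v=(200,200) if n=="scene" else (320,150)
    crop(c,u,v,100,100,5,f"pics/{n}1.png")
E
```

```text
t: 3.35
eef_pos: [0.595, -0.1084, 0.1807]
tool_rot: [-0.184, 0.184, -0.683, 0.683]
contact_force: [-0.4, 1.0, -0.8]
gripper_width: 0.589
pos [ 0.595  -0.1084  0.1807] F [-0.4  1.  -0.8] T [0.01 0.04 0.04] q7 -0.515 g 50.3 y [-1.2e-03 -3.0e-04 -1.0e+00] z [ 0.503 -0.865 -0.   ]
shift mm [ 0.2 50.7  0.5]
```

View pics/scene1.png

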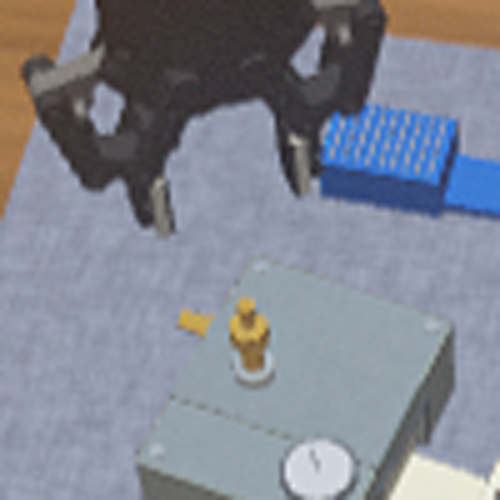

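View pics/top1.png

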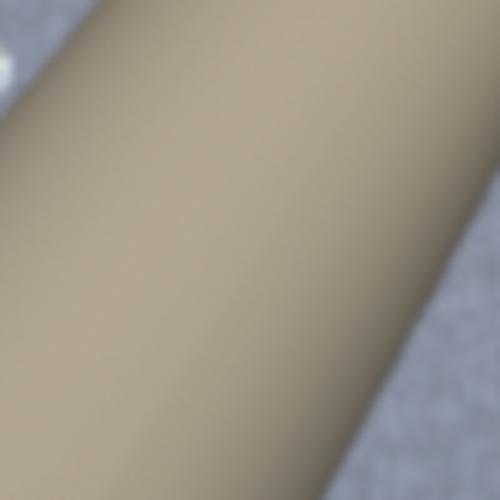

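```bash
python3 -m jog '[[[0,40,0],0],[[0,75,0],0],[[0,100,0],0],[[0,112,0],0],[[0,112,0],0],[[0,112,0],0],[[0,112,0],0]]' 50; python3 go.py .595 -.109 .068
python3 - <<'E'
from station import *
from h import *
for n in("scene",):
    c=read_camera(n);pickle.dump(c,open(n+"2.pkl","wb"))
    crop(c,200,220,100,80,7,f"pics/{n}2.png")
E
```

```text
t: 4.03
eef_pos: [0.5965, -0.1096, 0.071]
tool_rot: [-0.186, 0.184, -0.682, 0.683]
contact_force: [0.1, 0.7, 0.3]
gripper_width: 0.588
pos [ 0.5965 -0.1096  0.071 ] F [0.1 0.7 0.3] T [ 0.05 -0.04  0.03] q7 -0.411 g 50.2 y [ 2.7e-03 -4.0e-04 -1.0e+00] z [ 0.505 -0.863  0.002]
shift mm [ 1.   3.  -1.3]
```

View pics/scene2.png

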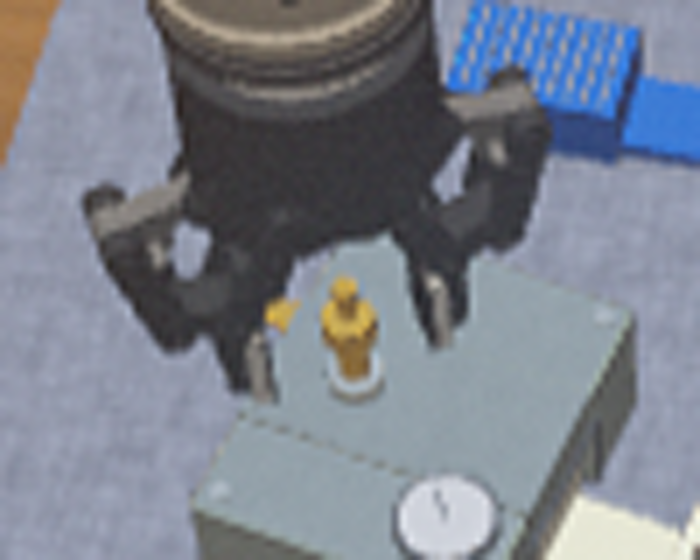

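The nut stands centred between the fingers: tips at crop (265,395) and (435,340), nut at (348,325). Closing gently.

```bash
python3 -m jog '[[[0,0,0],0],[[0,0,0],0],[[0,0,0],0],[[0,0,0],0]]' 24 20; python3 go.py .595 -.109 .068;python3 -m jog '[[[0,0,0],0],[[0,0,0],0],[[0,0,0],0],[[0,0,0],0],[[0,0,0],0]]' 5 25; python3 go.py .595 -.109 .068
python3 - <<'E'
from station import *
from h import *
for n in("scene",):
    c=read_camera(n);pickle.dump(c,open(n+"3.pkl","wb"))
    crop(c,200,220,100,80,7,f"pics/{n}3.png")
E
```

```text
t: 4.42
eef_pos: [0.5955, -0.1089, 0.0697]
tool_rot: [-0.185, 0.185, -0.682, 0.683]
contact_force: [0.1, -0.3, 0.2]
gripper_width: 0.275
pos [ 0.5955 -0.1089  0.0697] F [ 0.1 -0.3  0.2] T [0.03 0.   0.06] q7 -0.411 g 23.5 y [ 7.e-04  1.e-04 -1.e+00] z [ 0.505 -0.863  0.   ]
shift mm [ 0.5  1.7 -0.1]
t: 4.83
eef_pos: [0.595, -0.108, 0.0693]
tool_rot: [0.185, -0.185, 0.683, -0.682]
contact_force: [-2.8, 4.4, 5.0]
gripper_width: 0.173
pos [ 0.595  -0.108   0.0693] F [-2.8  4.4  5. ] T [ 0.88  0.57 -0.04] q7 -0.411 g 14.8 y [-9.0e-04  1.5e-03 -1.0e+00] z [ 0.505 -0.863 -0.002]
shift mm [0.5 1.3 0.9]
```

View pics/scene3.png

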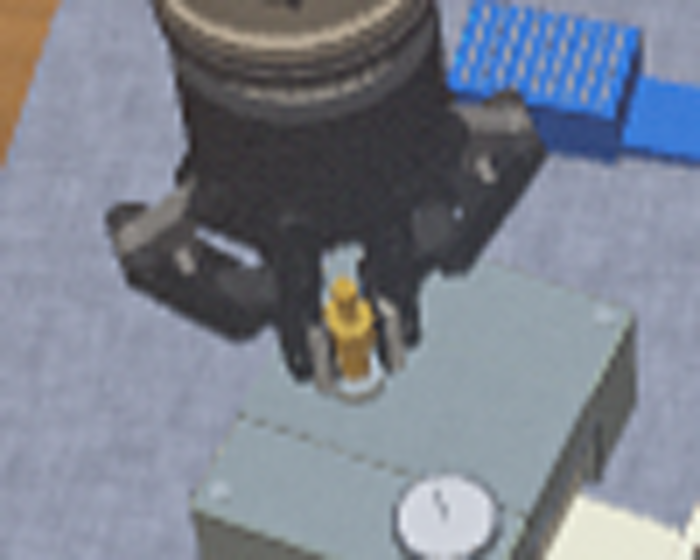

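```bash
python3 -m jog '[[[0,-0.5,-1],0],[[0,-0.5,-1],0],[[0,-0.5,-1],0]]' 5 25; python3 go.py .595 -.109 .068
```

```text
t: 5.13
eef_pos: [0.5948, -0.108, 0.0697]
tool_rot: [-0.185, 0.185, -0.682, 0.683]
contact_force: [-1.2, 2.5, 0.9]
gripper_width: 0.169
pos [ 0.5948 -0.108   0.0697] F [-1.2  2.5  0.9] T [0.5  0.15 0.01] q7 -0.413 g 14.4 y [ 1.e-04 -1.e-04 -1.e+00] z [ 0.505 -0.863  0.   ]
shift mm [0.3 1.7 0.9]
```

```bash
python3 -m jog '[[[0,-0.2,-0.6],-0.12],[[0,-0.4,-0.6],-0.24],[[0,-0.5,-0.6],-0.36],[[0,-0.7,-0.6],-0.48],[[0,-0.9,-0.6],-0.6],[[0,-1.1,-0.6],-0.72],[[0,-1.3,-0.6],-0.84],[[0,-1.4,-0.6],-0.96],[[0,-1.6,-0.6],-1.08],[[0,-1.8,-0.6],-1.2],[[0,-1.8,-0.6],-1.2]]' 5 25; python3 go.py .595 -.109 .068;  python3 - <<'E'
from station import *
from h import *
for n in("scene",):
    c=read_camera(n);pickle.dump(c,open(n+"4.pkl","wb"))
    crop(c,200,220,100,80,7,f"pics/{n}4.png")
E
```

```text
t: 6.05
eef_pos: [0.5952, -0.1081, 0.0717]
tool_rot: [0.539, -0.538, 0.457, -0.459]
contact_force: [2.2, 0.6, -1.6]
gripper_width: 0.17
pos [ 0.5952 -0.1081  0.0717] F [ 2.2  0.6 -1.6] T [ 0.21 -0.38  0.08] q7 0.546 g 14.5 y [ 1.8e-03 -3.0e-04 -1.0e+00] z [0.987 0.161 0.002]
shift mm [ 0.8  3.7 -0.3]
```

View pics/scene4.png

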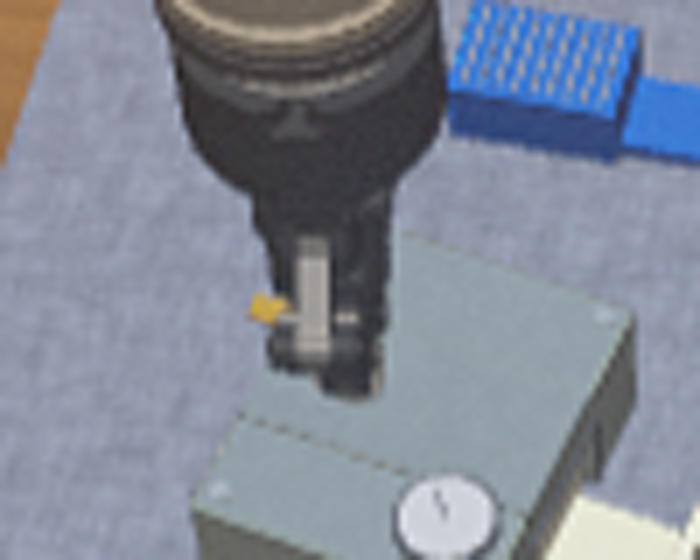

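```bash
python3 -m jog '[[[0,-0.2,0],-0.12],[[0,-0.4,0],-0.24],[[0,-0.5,0],-0.36],[[0,-0.7,0],-0.48],[[0,-0.9,0],-0.6],[[0,-1.1,0],-0.72],[[0,-1.3,0],-0.84],[[0,-1.4,0],-0.96],[[0,-1.6,0],-1.08],[[0,-1.8,0],-1.2],[[0,-2.0,0],-1.32],[[0,-2.2,0],-1.44],[[0,-2.3,0],-1.56],[[0,-2.3,0],-1.56]]' 5 25; python3 go.py .595 -.109 .068;python3 -m jog '[[[0,-0.1,0],-0.08],[[0,-0.2,0],-0.16],[[0,-0.3,0],-0.24],[[0,-0.4,0],-0.32],[[0,-0.4,0],-0.4],[[0,-0.4,0],-0.4]]' 5 25;python3 go.py .595 -.109 .068
```

```text
t: 7.27
eef_pos: [0.5953, -0.1077, 0.0739]
tool_rot: [0.705, -0.705, -0.053, 0.051]
contact_force: [2.3, 1.8, -1.1]
gripper_width: 0.172
pos [ 0.5953 -0.1077  0.0739] F [ 2.3  1.8 -1.1] T [ 0.37 -0.54  0.04] q7 1.813 g 14.7 y [ 1.7e-03  2.0e-04 -1.0e+00] z [-0.147  0.989 -0.   ]
shift mm [-0.5  5.9 -1.2]
t: 7.77
eef_pos: [0.5946, -0.108, 0.0742]
tool_rot: [-0.681, 0.681, 0.19, -0.189]
contact_force: [1.7, 0.5, 0.5]
gripper_width: 0.173
pos [ 0.5946 -0.108   0.0742] F [1.7 0.5 0.5] T [ 0.14 -0.32 -0.26] q7 2.142 g 14.8 y [ 3.e-04  0.e+00 -1.e+00] z [-0.516  0.856 -0.   ]
shift mm [-0.2  6.2 -1. ]
```

Reaction torque of −0.26 N·m at 3.15 rad shows that the nut is at its stop. Releasing and looking.

```bash
python3 -m jog '[[[0,0,0],0],[[0,0,0],0],[[0,0,0],0],[[0,0,0],0]]' 45 25;python3 -m jog '[[[0,-30,0],0],[[0,-65,0],0],[[0,-75,0],0],[[0,-75,0],0]]' 45 25;python3 go.py .595 -.108 .115
python3 - <<'E'
from station import *
from h import *
for n in("scene",):
    c=read_camera(n);pickle.dump(c,open(n+"5.pkl","wb"))
    crop(c,200,210,100,80,7,f"pics/{n}5.png")
E
```

```text
t: 8.1
eef_pos: [0.5942, -0.1077, 0.0741]
tool_rot: [-0.681, 0.681, 0.19, -0.191]
contact_force: [-0.9, 0.6, 0.5]
gripper_width: 0.522
t: 8.43
eef_pos: [0.5969, -0.1079, 0.1529]
tool_rot: [-0.68, 0.682, 0.193, -0.188]
contact_force: [1.0, 0.2, -0.7]
gripper_width: 0.529
pos [ 0.5969 -0.1079  0.1529] F [ 1.   0.2 -0.7] T [0.07 0.   0.03] q7 2.155 g 45.2 y [ 6.5e-03 -7.0e-04 -1.0e+00] z [-0.519  0.855 -0.004]
shift mm [-1.9 37.9  1. ]
```

View pics/scene5.png

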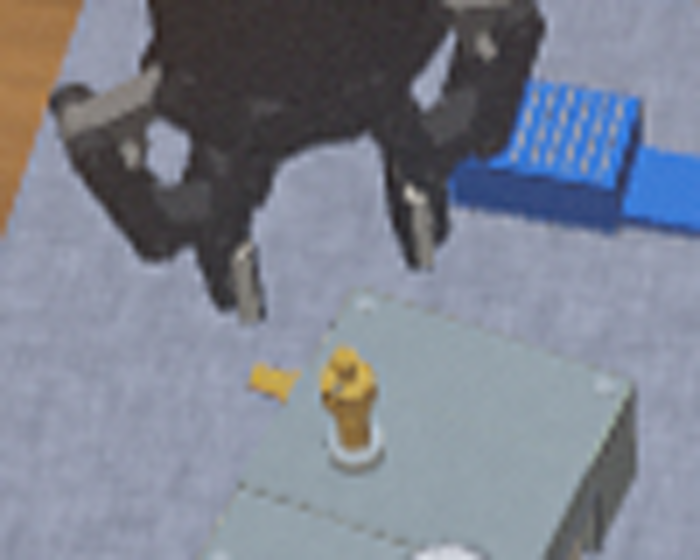

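The nut visibly sits higher, near the head, at crop (348,375). Closing and going above the pin.

```bash
python3 -m jog '[[[0,0,0],0],[[0,0,0],0],[[0,0,0],0],[[0,0,0],0],[[0,0,0],0],[[0,0,0],0],[[0,0,0],0]]' 0 30;python3 go.py .5945 -.108 .116
```

```text
t: 9.07
eef_pos: [0.5944, -0.1076, 0.149]
tool_rot: [0.681, -0.681, -0.191, 0.191]
contact_force: [-0.8, -0.5, -0.1]
gripper_width: 0.003
pos [ 0.5944 -0.1076  0.149 ] F [-0.8 -0.5 -0.1] T [ 0.02  0.   -0.03] q7 2.156 g 0.3 y [-4.e-04  1.e-04 -1.e+00] z [-0.52   0.854  0.   ]
shift mm [-0.1 33.  -0.4]
```

```bash
python3 -m jog '[[[0,20,0],0],[[0,30,0],0],[[0,35,0],0],[[0,35,0],0],[[0,35,0],0],[[0,35,0],0]]' 0 30;python3 go.py .5945 -.108 .110;python3 -m jog '[[[0,1,0],0],[[0,2,0],0],[[0,3,0],0],[[0,4,0],0],[[0,4.5,0],0],[[0,5,0],0],[[0,5,0],0],[[0,5,0],0]]' 0 30;python3 go.py .5945 -.108 .110
python3 - <<'E'
from station import *
from h import *
for n in("scene",):
    c=read_camera(n);pickle.dump(c,open(n+"6.pkl","wb"))
    crop(c,200,210,100,80,7,f"pics/{n}6.png")
E
```

```text
t: 9.57
eef_pos: [0.5949, -0.1076, 0.1149]
tool_rot: [-0.681, 0.681, 0.191, -0.191]
contact_force: [0.4, 0.1, -0.8]
gripper_width: 0.005
pos [ 0.5949 -0.1076  0.1149] F [ 0.4  0.1 -0.8] T [-0.01 -0.03  0.01] q7 2.151 g 0.4 y [ 8.e-04 -0.e+00 -1.e+00] z [-0.52   0.854 -0.   ]
shift mm [-0.5  4.9 -0.1]
t: 10.23
eef_pos: [0.5946, -0.1076, 0.1095]
tool_rot: [-0.681, 0.681, 0.191, -0.191]
contact_force: [-0.5, -0.7, 1.8]
gripper_width: -0.001
pos [ 0.5946 -0.1076  0.1095] F [-0.5 -0.7  1.8] T [ 0.01  0.08 -0.01] q7 2.15 g -0.1 y [ 2.e-04  0.e+00 -1.e+00] z [-0.52   0.854 -0.   ]
shift mm [-0.3 -0.5 -0.3]
```

View pics/scene6.png

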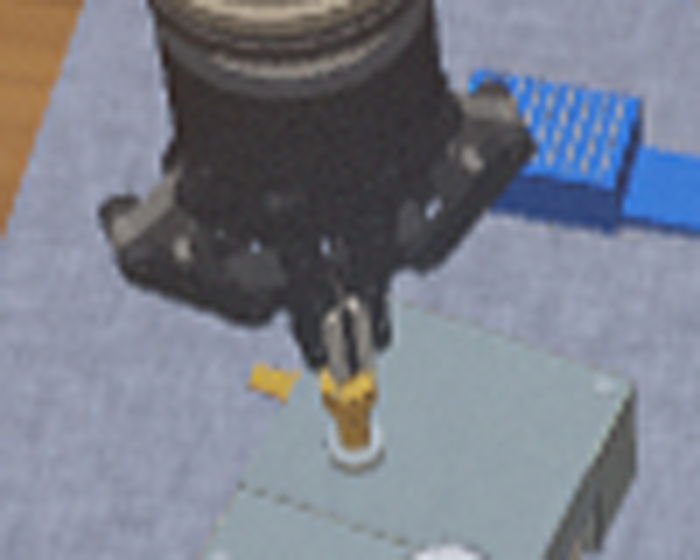

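Tip is on the pin head at crop (348,375), contact starting. Press on.

```bash
python3 -m jog '[[[0,1,0],0],[[0,2,0],0],[[0,3,0],0],[[0,4,0],0],[[0,5,0],0],[[0,5.5,0],0],[[0,5.5,0],0],[[0,5.5,0],0]]' 0 30;python3 go.py .5945 -.108 .106
```

```text
t: 10.95
eef_pos: [0.5948, -0.1076, 0.1057]
tool_rot: [-0.681, 0.681, 0.191, -0.191]
contact_force: [-6.4, 1.0, 17.7]
gripper_width: -0.002
pos [ 0.5948 -0.1076  0.1057] F [-6.4  1.  17.7] T [0.21 1.4  0.02] q7 2.149 g -0.2 y [ 9.e-04 -2.e-04 -1.e+00] z [-0.52   0.854 -0.001]
shift mm [-0.5 -0.3 -0.1]
```

17.7 N against the 4.8 N spring means the pin is bottomed. Hold, then release.

```bash
python3 -m jog '[[[0,0,0],0],[[0,0,0],0],[[0,0,0],0],[[0,0,0],0],[[0,0,0],0],[[0,0,0],0],[[0,0,0],0],[[0,0,0],0],[[0,0,0],0],[[0,0,0],0]]' 0 30;python3 go.py .5945 -.108 .106; python3 -m jog '[[[0,-1.5,0],0],[[0,-3,0],0],[[0,-4.5,0],0],[[0,-6,0],0],[[0,-12,0],0],[[0,-30,0],0],[[0,-60,0],0],[[0,-60,0],0],[[0,-60,0],0]]' 0 30;python3 go.py .5945 -.108 .16
python3 - <<'E'
from station import *
from h import *
for n in("scene",):
    c=read_camera(n);pickle.dump(c,open(n+"7.pkl","wb"))
    crop(c,200,210,100,80,7,f"pics/{n}7.png")
E
```

```text
t: 11.78
eef_pos: [0.5948, -0.1077, 0.1058]
tool_rot: [-0.681, 0.681, 0.191, -0.191]
contact_force: [-5.4, 1.3, 17.3]
gripper_width: 0.0
pos [ 0.5948 -0.1077  0.1058] F [-5.4  1.3 17.3] T [0.18 1.4  0.01] q7 2.149 g 0.0 y [ 9.e-04 -2.e-04 -1.e+00] z [-0.52   0.854 -0.001]
shift mm [-0.4 -0.2 -0.1]
t: 12.53
eef_pos: [0.5957, -0.1077, 0.1655]
tool_rot: [-0.68, 0.681, 0.192, -0.19]
contact_force: [-0.1, -0.4, 0.0]
gripper_width: 0.002
pos [ 0.5957 -0.1077  0.1655] F [-0.1 -0.4  0. ] T [-0.03  0.04 -0.02] q7 2.158 g 0.2 y [ 3.4e-03 -3.0e-04 -1.0e+00] z [-0.52   0.854 -0.002]
shift mm [-1.1  5.5  0.4]
```

View pics/scene7.png

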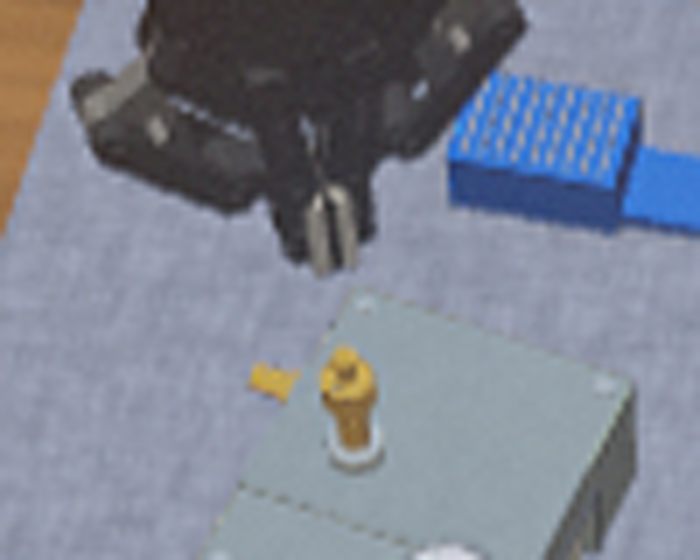

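Pin is back up at crop (343,355), nut still raised. Now the tab.

Run:
```python
from h import *
b=L("top0.pkl");a=L("scene0.pkl")
print(onz(b,(290+199/6-.5,140+330/6-.5),.04), onz(a,(215+438/5-.5,240+243/5-.5),.04),onz(a,(215+403/5-.5,240+316/5-.5),.04))
d=np.array([.2215,.975]); x=np.array([-.975,.2215])
# white mask silhouette fit of cartridge tab+tongue with cx,s params
def sil(c,o,s,box,S=8):
    u,v,w,h=box;m=np.zeros((h*S,w*S),np.uint8); f=lambda X,Y,Z:[*(o+x*X-d*Y),Z]
    def bx(x0,x1,y0,y1,z1):
        P=[f(X,Y,Z) for X in(x0,x1) for Y in(y0,y1) for Z in(0,z1)]
        q=((proj(c,P)-[u,v]+.5)*S).astype(np.float32); cv2.fillConvexPoly(m,cv2.convexHull(q).astype(np.int32),1)
    bx(-.02,.02,-.003,.003,.04); bx(-.015,.015,0,.035,.008)
    return cv2.resize(m.astype(np.float32),(w,h),interpolation=cv2.INTER_AREA)
for n,c,box,mx in(("top",b,(312,182,30,30),24),("scene",a,(274,284,34,34),0)):
    u,v,w,h=box; im=c["img"][v:v+h,u:u+w].astype(float); W=np.clip((im[...,0]-im[...,2]+25)/30,0,1)
    cv2.imwrite(f"pics/m{n}.png",cv2.resize((W*255).astype(np.uint8),None,fx=8,fy=8))
    best=[]
    for al in np.arange(.085,.106,.001):
      for la in np.arange(-.006,.0061,.001):
        o=np.array([.599,-.0895])+d*al+x*la
        s=cv2.GaussianBlur(sil(c,o,0,box),(0,0),.6)
        near=slice(None)
        best.append((((s-W)**2)[:, :21 if n=="top" else None].sum(),al,la,o))
    best.sort(key=lambda t:t[0]); print(n,best[:3])
```

```text
[0.61839091 0.00229916 0.04      ] [0.6033558  0.00851088 0.04      ] [ 6.42133311e-01 -2.82184243e-04  4.00000000e-02]
top [(np.float64(2.876621676372488), np.float64(0.09400000000000001), np.float64(0.0), array([0.619821, 0.00215 ])), (np.float64(3.9688429993458736), np.float64(0.09400000000000001), np.float64(-0.001), array([0.620796 , 0.0019285])), (np.float64(4.474002436685177), np.float64(0.09300000000000001), np.float64(0.0), array([0.6195995, 0.001175 ]))]
scene [(np.float64(146.4794690068897), np.float64(0.09500000000000001), np.float64(-0.001), array([0.6210175, 0.0029035])), (np.float64(149.53577440578036), np.float64(0.09500000000000001), np.float64(-0.002), array([0.6219925, 0.002682 ])), (np.float64(149.74545446636614), np.float64(0.09600000000000002), np.float64(-0.001), array([0.621239 , 0.0038785]))]
```

```bash
python3 go.py .620 .004 .165
```

```text
pos [ 0.5946 -0.1076  0.1641] F [-0.1 -1.5 -0.5] T [-0.    0.    0.04] q7 2.158 g -0.1 y [ 8.e-04 -0.e+00 -1.e+00] z [-0.52   0.854 -0.   ]
shift mm [79.7 -0.9 82.1]
```

```bash
python3 -m jog '[[[30,0,30],0.1],[[60,0,60],0.2],[[75,0,77],0.3],[[80,0,82],0.4],[[80,0,82],0.5],[[80,0,82],0.6],[[80,0,82],0.7],[[80,0,82],0.77],[[80,0,82],0.77],[[80,0,82],0.77]]' 30 30; python3 go.py .620 .004 .06;python3 - <<'E'
from station import *
from h import *
for n in("scene","top"):
    c=read_camera(n);pickle.dump(c,open(n+"8.pkl","wb"))
    crop(c,*((220,220) if n=="scene" else (290,140)),110,90,6,f"pics/{n}8.png")
E
```

```text
t: 13.42
eef_pos: [0.6194, 0.0041, 0.1627]
tool_rot: [-0.703, 0.703, -0.078, 0.077]
contact_force: [-0.8, -0.0, 0.5]
gripper_width: 0.356
pos [0.6194 0.0041 0.1627] F [-0.8 -0.   0.5] T [ 0.05  0.01 -0.01] q7 1.277 g 30.4 y [-2.e-03 -4.e-04 -1.e+00] z [ 0.219  0.976 -0.001]
shift mm [8.000e-01 1.027e+02 1.000e-01]
```

View pics/scene8.png

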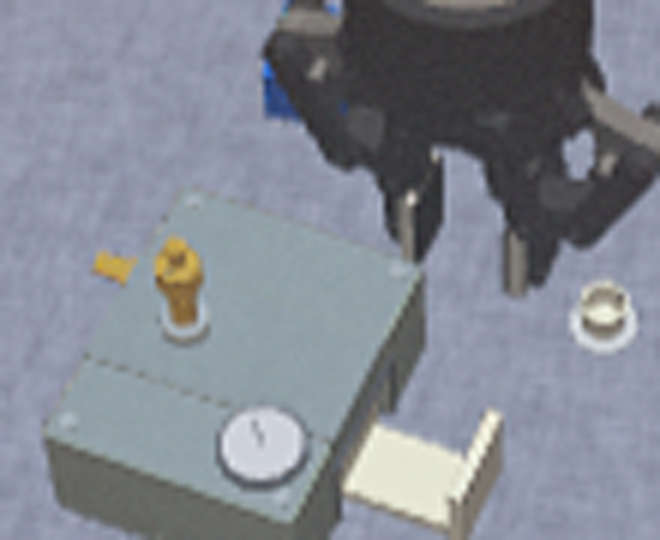

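```bash
python3 -m jog '[[[0.5,40,0],0],[[0.5,80,0],0],[[0.5,105,0],0],[[0.5,107,0],0],[[0.5,107,0],0],[[0.5,107,0],0]]' 30 30; python3 go.py .620 .004 .012;python3 - <<'E'
from station import *
from h import *
for n in("scene",):
    c=read_camera(n);pickle.dump(c,open(n+"9.pkl","wb"))
    crop(c,*((250,260) if n=="scene" else (290,140)),80,70,8,f"pics/{n}9.png")
E
```

```text
t: 14.02
eef_pos: [0.6217, 0.0039, 0.0582]
tool_rot: [0.703, -0.703, 0.078, -0.079]
contact_force: [-0.0, -0.4, 0.9]
gripper_width: 0.351
pos [0.6217 0.0039 0.0582] F [-0.  -0.4  0.9] T [ 0.07  0.   -0.01] q7 1.283 g 30.0 y [ 1.9e-03  2.0e-04 -1.0e+00] z [0.221 0.975 0.001]
shift mm [-1.8 46.2 -0.3]
```

View pics/scene9.png

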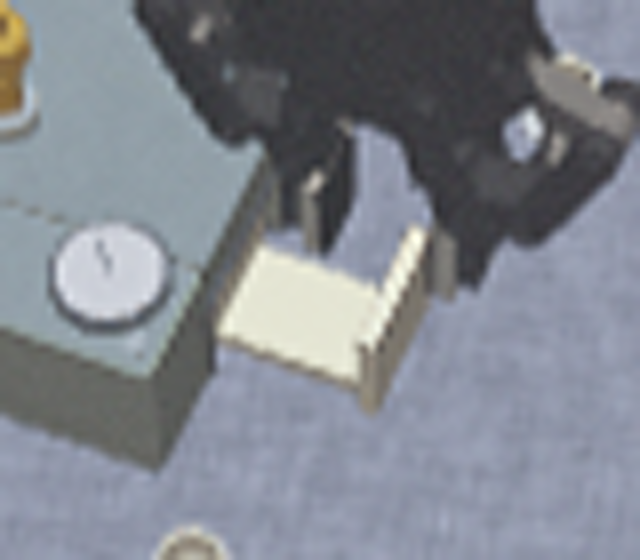

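Fingers straddle the tab: tips at crop (315,245) and (445,295), tab top centre (393,290). Descend and close.

```bash
python3 -m jog '[[[-1,20,1],0],[[-1,38,1],0],[[-1,44,1],0],[[-1,44,1],0],[[-1,44,1],0]]' 30 30; python3 go.py .620 .004 .012; python3 -m jog '[[[0,0,0],0],[[0,0,0],0],[[0,0,0],0],[[0,0,0],0],[[0,0,0],0],[[0,0,0],0]]' 2 30; python3 go.py .620 .004 .012
python3 - <<'E'
from station import *
from h import *
for n in("scene",):
    c=read_camera(n);pickle.dump(c,open(n+"10.pkl","wb"))
    crop(c,*((250,260) if n=="scene" else (290,140)),80,70,8,f"pics/{n}10.png")
E
```

```text
t: 14.48
eef_pos: [0.6208, 0.0051, 0.0142]
tool_rot: [0.703, -0.703, 0.078, -0.079]
contact_force: [-0.8, -0.1, 1.1]
gripper_width: 0.349
pos [0.6208 0.0051 0.0142] F [-0.8 -0.1  1.1] T [ 0.01 -0.03 -0.  ] q7 1.283 g 29.8 y [ 1.8e-03  1.0e-04 -1.0e+00] z [0.221 0.975 0.001]
shift mm [-0.5  2.2 -1.3]
t: 14.98
eef_pos: [0.621, 0.0052, 0.0142]
tool_rot: [0.703, -0.703, 0.078, -0.079]
contact_force: [-0.9, 0.1, 6.1]
gripper_width: 0.065
pos [0.621  0.0052 0.0142] F [-0.9  0.1  6.1] T [-0.08  0.2   0.04] q7 1.283 g 5.6 y [ 2.3e-03  2.0e-04 -1.0e+00] z [0.221 0.975 0.001]
shift mm [-0.7  2.2 -1.3]
```

View pics/scene10.png

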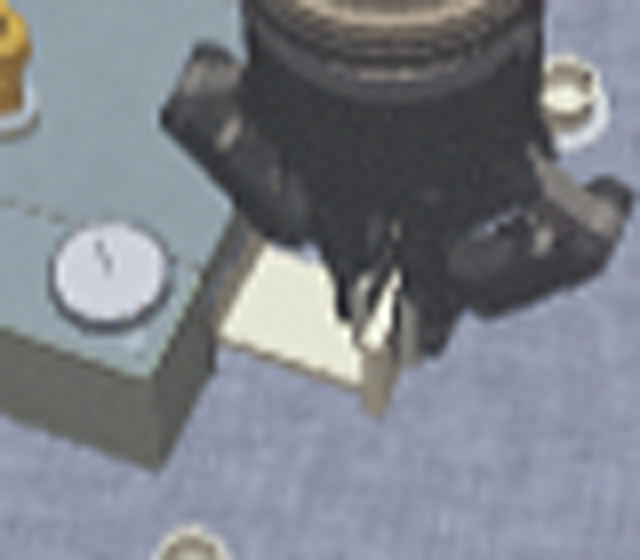

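```bash
python3 -m jog '[[[0,-0.3,2],0],[[0,-0.5,6],0],[[0,-0.5,12],0],[[0,-0.5,18],0],[[0,-0.5,24],0],[[0,-0.5,30],0],[[0,-0.5,36],0],[[0,-0.5,40],0],[[0,-0.5,40],0]]' 2 40; python3 go.py .620 .004 .012
python3 - <<'E'
from station import *
from h import *
for n in("scene",):
    c=read_camera(n);pickle.dump(c,open(n+"11.pkl","wb"))
    crop(c,*((250,260) if n=="scene" else (290,140)),80,70,8,f"pics/{n}11.png")
E
```

```text
t: 15.78
eef_pos: [0.6297, 0.0439, 0.0143]
tool_rot: [-0.702, 0.703, -0.078, 0.079]
contact_force: [0.1, -1.0, 6.8]
gripper_width: 0.064
pos [0.6297 0.0439 0.0143] F [ 0.1 -1.   6.8] T [-0.35  0.12 -0.05] q7 1.224 g 5.5 y [ 1.6e-03 -8.0e-04 -1.0e+00] z [ 0.221  0.975 -0.   ]
shift mm [ -0.6   2.3 -41. ]
```

View pics/scene11.png

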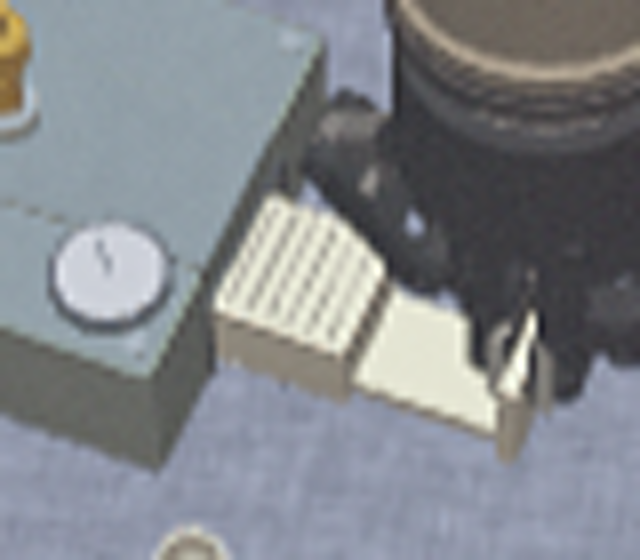

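The block is sliding out straight, with no side force. Pull on 50 mm.

```bash
python3 -m jog '[[[0,0,4],0],[[0,0,10],0],[[0,0,16],0],[[0,0,22],0],[[0,0,28],0],[[0,0,34],0],[[0,0,40],0],[[0,0,46],0],[[0,0,50],0],[[0,0,50],0],[[0,0,50],0]]' 2 40; python3 go.py .620 .004 .012;python3 -m jog '[[[0,0,0],0],[[0,0,0],0],[[0,0,0],0],[[0,0,0],0]]' 22 30;python3 go.py .620 .004 .012
python3 - <<'E'
from station import *
from h import *
for n in("scene",):
    c=read_camera(n);pickle.dump(c,open(n+"12.pkl","wb"))
    crop(c,*((240,250) if n=="scene" else (290,140)),100,80,7,f"pics/{n}12.png")
E
```

```text
t: 16.75
eef_pos: [0.6407, 0.0926, 0.0143]
tool_rot: [-0.703, 0.703, -0.078, 0.079]
contact_force: [-1.3, -2.9, 4.8]
gripper_width: 0.059
pos [0.6407 0.0926 0.0143] F [-1.3 -2.9  4.8] T [-0.46  0.11  0.  ] q7 1.155 g 5.1 y [ 1.7e-03 -5.0e-04 -1.0e+00] z [ 0.221  0.975 -0.   ]
shift mm [ -0.6   2.3 -91. ]
t: 17.08
eef_pos: [0.6394, 0.0933, 0.013]
tool_rot: [0.703, -0.703, 0.079, -0.078]
contact_force: [0.9, 0.1, -0.5]
gripper_width: 0.259
pos [0.6394 0.0933 0.013 ] F [ 0.9  0.1 -0.5] T [ 0.04 -0.01 -0.01] q7 1.155 g 22.1 y [-6.e-04  2.e-04 -1.e+00] z [0.221 0.975 0.   ]
shift mm [  0.8   1.  -91.4]
```

View pics/scene12.png

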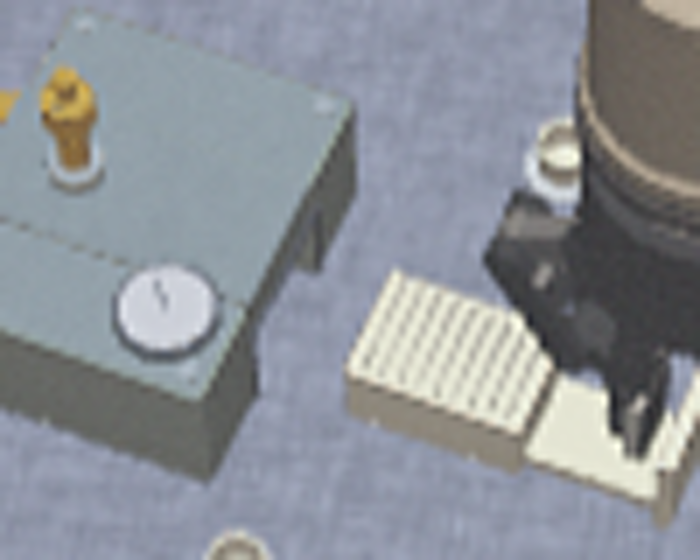

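The cartridge is clear of the housing: its block's inner edge is at crop (350–395, 270–380), with bench showing between. Retreat upward and check from the top.

```bash
python3 -m jog '[[[0,-10,0],0],[[0,-35,0],0],[[0,-70,0],0],[[0,-110,0],0],[[0,-150,0],0],[[0,-190,0],0],[[0,-200,0],0],[[0,-200,0],0]]' 22 30;python3 -m jog '[[[40,0,40],0],[[80,0,80],0],[[60,0,120],0],[[40,0,160],0],[[20,0,200],0],[[0,0,240],0],[[0,0,280],0],[[0,0,320],0],[[0,0,320],0],[[0,0,320],0],[[0,0,320],0],[[0,0,320],0],[[0,0,320],0]]' 22 30; python3 go.py .620 .004 .2
python3 - <<'E'
from station import *
from h import *
for n in("scene","top"):
    c=read_camera(n);pickle.dump(c,open(n+"13.pkl","wb"));cv2.imwrite(f"pics/{n}13.png",c["img"][:,:,::-1])
a=L("top0.pkl");b=L("top13.pkl")
d=np.abs(a["img"].astype(int)-b["img"]).max(2)>40; print(cv2.connectedComponentsWithStats(d.astype(np.uint8))[2].tolist()[1:12])
p=cloud(b);m=(p[...,2]>.022)&(p[...,2]<.045)&(p[...,0]>.55)&(p[...,0]<.7)&(p[...,1]>-.02)&(p[...,1]<.12)&(b["depth"]>0)
print(p[m].min(0),p[m].max(0))
E
```

```text
t: 17.8
eef_pos: [0.6423, 0.0933, 0.2189]
tool_rot: [0.704, -0.702, 0.076, -0.082]
contact_force: [-0.9, 0.2, 0.9]
gripper_width: 0.258
t: 18.88
eef_pos: [0.7111, 0.4023, 0.2129]
tool_rot: [-0.702, 0.703, -0.08, 0.08]
contact_force: [0.2, 0.1, -0.4]
gripper_width: 0.261
pos [0.7111 0.4023 0.2129] F [ 0.2  0.1 -0.4] T [-0.   -0.02 -0.02] q7 0.784 g 22.3 y [-3.0e-04 -1.9e-03 -1.0e+00] z [ 0.224  0.975 -0.002]
shift mm [ 3.000e-01  1.370e+01 -4.085e+02]
[[0, 0, 301, 480, 57278], [34, 0, 2, 1, 2], [70, 38, 12, 36, 137], [69, 75, 1, 1, 1], [122, 98, 10, 28, 135], [281, 177, 7, 17, 59], [286, 183, 37, 23, 581], [325, 188, 7, 5, 28], [328, 194, 15, 15, 164], [283, 196, 2, 1, 2], [324, 206, 3, 1, 3]]
[ 0.59764856 -0.01714929  0.0220958 ] [0.65986491 0.09668507 0.04250013]
```

View pics/top13.png

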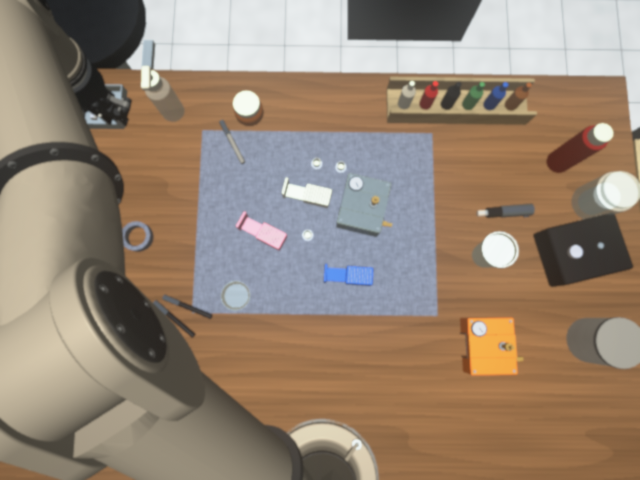

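View pics/scene13.png

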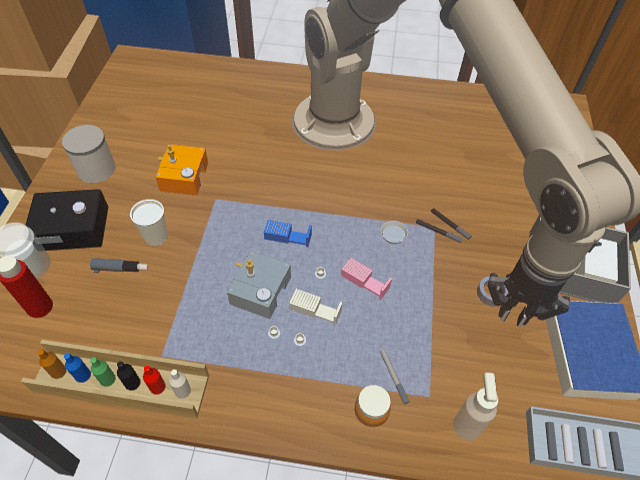

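Cartridge lies flat at top (307,194), clear of the housing; caps and other items are unmoved. One last check of the nut height, then hand in.

Run:
```python
from h import *
from station import *
c=L("scene13.pkl"); c0=L("scene0.pkl")
box=(240,253,18,28);u,v,w,h=box
def sil(dz,S=8):
    m=np.zeros((h*S,w*S),np.uint8);th=np.linspace(0,6.283,24)
    for z0,z1,r in((.064,.082,.005),(.082+dz,.094+dz,.008),(.082,.106,.003),(.106,.110,.004)):
        q=((proj(c,[[.5955+r*np.cos(t),-.108+r*np.sin(t),z] for z in(z0,z1) for t in th])-[u,v]+.5)*S).astype(np.float32)
        cv2.fillConvexPoly(m,cv2.convexHull(q).astype(np.int32),1)
    return cv2.GaussianBlur(cv2.resize(m.astype(np.float32),(w,h),interpolation=cv2.INTER_AREA),(0,0),.7)
for k in(c0,c):
    im=k["img"][v:v+h,u:u+w].astype(float);W=np.clip((im[...,0]-im[...,2]+20)/110,0,1)
    print([(dz,round(float(((sil(dz/1000)-W)**2).sum()),2)) for dz in(0,1.5,3,4.5,6)])
print(hand_in())
```

```text
[(0, 11.37), (1.5, 11.75), (3, 12.36), (4.5, 13.26), (6, 14.44)]
[(0, 12.59), (1.5, 11.61), (3, 10.9), (4.5, 10.76), (6, 11.0)]
the job is handed in; nothing more can be done
None
```

The air unit is vented and its filter is out. I handed the job in at about 19 s; no verdict was reported.

- **Lock nut:** I turned it 3.15 rad counter-clockwise until the torque jumped to 0.26 N·m, which I took as its upper stop, and let go. A last silhouette check in the scene image fitted best at 4.5 mm raised (0 mm before the job). That fit is shallow at this image resolution, so the torque is the stronger evidence.
- **Valve pin:** I pressed it about 4 mm, until the force reached about 17 N against the 4.8 N spring, so it was bottomed. I held it there for about 1.1 s and let it rise; the picture afterwards showed it up again.
- **Filter:** I pulled it about 90 mm straight out by its tab. The final images show it lying flat, roughly 20 mm clear of the housing, with the gripper well away.
- **Other items:** The ink caps, paper cup, pen machine and the other items showed no movement in the final pictures. The arm covers part of the left side of the top view, but the tape roll is still visible at its old place there. No check failed or disagreed.

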